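# Turn the instrument board over and lay the pressed caps on its rails

### The arm

A 7-joint arm with a two-finger parallel gripper is mounted at the origin on the work surface. World frame = base frame: x ahead of the robot, y to its left, z up, the work surface at z = 0. Lengths are in mm, angles in rad, forces in N, time in s.
With the tool pointing down it reaches from about 425 to 875 mm from the base axis. Payload 8.4 kg.
Tool frame: the origin (TCP) lies on the centre line of the jaws, within the pads' length; the fingertips stand 17 mm ahead of it and the grasp point (between the pads) lies 2 mm behind it; z points along the fingers, y is the direction in which the jaws open and shut (so a half turn about z gives the same grasp; the last joint's range is limited). The gripper opens to 85 mm and grips with 20 to 120 N. Pads are 22 mm wide; open, the fingers measure 114 mm over their backs; the gripper's body (76 mm by 85 mm) begins 54 mm behind the grasp point. The pads swing forward as they close: fully open they stand 13 mm farther back than shut.
Start: joints at [-1.25, 0.333, 0.04, 1.465, -0.013, 1.343, -0.059], TCP at [264.924, 593.532, 248.308] pointing down, gripper open.
Joint ranges: [-2.58, 2.58], [-0.38, 2.09], [-1.3, 1.39], [0.25, 2.4], [-1.5, 4.64], [0.08, 2.09], [-2.65, 2.65]. Speed limits (rad/s): [2.22, 2.22, 2.79, 2.79, 3.14, 3.14, 3.14].

### API

Orientations are given as a unit quaternion [x, y, z, w].
In Python, from bench import robot, claw, kin, eyes, job, monitor gives the robot as it stands. Calls block until the motion is done:
- robot.move_pose(position, orientation): joint-space move of the TCP to a pose.
- robot.move_linear(position, attitude=None, v=150): straight line of the TCP; attitude=None keeps the orientation; v is the mean speed in mm/s.
- robot.move_joints(angles): joint-space move.
- claw.move_gripper(opening, grip_force=None): finger opening in mm; grip_force is the grip in N (None keeps the last); returns when the fingers have stopped.
- robot.pause(seconds).
- kin.solve_ik(position, orientation): joint angles nearest the present ones, or None.
- eyes.snapshot(name): name is "side" or "top"; returns the picture (420x560x3 uint8, red, green, blue); there is no depth.
- eyes.calibration(name): a dict with "camera_matrix" (3x3 intrinsics, pixels), "dist_coeffs" ([k1, k2, p1, p2, k3] as OpenCV has them; the pictures are not rectified), "rvec" (rotation vector, rad) and "tvec" (3), from world to camera coordinates, as OpenCV has them. Camera axes: x right, y down, z forward; pixel columns grow to the right and rows downward; lengths in mm; the calibration is good to about 2 mm. A picture is of the moment at which its call begins. calibration takes no time and is no camera call.
A pose or a line that the arm cannot do raises robot.MotionError and nothing moves.
- job.hand_in(): hands the job in, once; it reports no verdict.
Trained networks look in the newest picture that a camera, given by its name, has taken for a name from the list of things; names that differ only in an ending like _2 or _b are one class to them, and where a whole thing is asked for, a point or a joint stands for the part that bears it (a point fixed in the world has none). Each returns a list of dicts, best first, with "conf" (0 to 1); they miss things now and then, are a little off and sometimes report something else, mostly with a low value. They report only what shows in the picture. A call takes as long as a camera call. They do not tell look-alikes from the thing itself.
- eyes.spot_in(camera, query): "point" ([x, y, z] in mm, in world coordinates, good to about 4 mm: the middle of the surface that is visible of it).
- eyes.landmark_of(camera, query): "point" ([x, y, z] in mm, in world coordinates, good to about 4 mm: a listed point, or the origin of a listed thing).
Readings, each from a call of its own:
- monitor.current_clock(): time.
- monitor.current_q(): joint angles.
- monitor.current_qd(): joint speeds.
- monitor.current_tau(): joint torques, N m.
- monitor.current_eef_pos(): TCP position.
- monitor.current_ee_rot(): TCP orientation.
- monitor.current_ft_force(): force on the tool from outside, world axes, zero at the start.
- monitor.current_ft_torque(): the same for the moment, N m.
- monitor.current_grip_width(): finger opening in mm.
Only numpy, scipy, OpenCV 4.12 (cv2) and the standard library are available. Lean on these libraries where they do the work, as an engineer would, in place of code of your own. Each camera call takes 0.05 s, during which the arm holds its last target.

### The job

The instrument's circuit board is locked in the rework frame component side up: release the lock knob, turn the board right over with the crank until its six support rails face up, and turn the knob fully back to lock it. Then lift every pressed aluminium cap out of the open press die and set each one astride a rail of its own, flat and centred along the rail, and let go; leave the bottle, the tube rack and the beaker alone.

Things in the scene. Friction and masses are not known exactly. Their poses are not given: they have to be found in the camera images.
- cradle (a joint): turn of the cradle that carries the circuit board, about the level long axis of the rework frame: 0 = component face up (crank grip on the frame's -x side), grows as the crank grip goes up over the top, 3.14 = turned right over, at its end stop, rails up (crank grip on the frame's +x side). Stiff turn of about 0.12 N m; stays where it is left. The lock pin holds it only at 0 and at 3.14 with some 0.06 of play; the end stop is at 3.14
- crank_grip (a point): centre of the crank's round grip bar, 12 mm thick and 60 mm long, parallel to the turning axis, 55 mm from that axis, which is 95 mm above the table. The crank arm is at the bar's inner end (33 to 41 mm from this point, towards -y of the frame); the other end is free. Turns with the cradle
- knob (a joint): lock knob of the frame: 0 = pin drawn, cradle free; grows as the knob is turned clockwise seen from above; 1.4 = end stop, pin home, cradle locked. Turns with about 0.04 N m. It jams at about 0.3 if the cradle is 0.1 to 0.6 short of its end stop, since the pin then strikes the collar beside the notch
- knob_grip (a point): grip point of the lock knob, on its vertical axis, 181 mm above the table: a bar 42 mm long along this point's x, 14 mm thick along its y, standing up 25 mm below to 7 mm above this point. It stands on top of the frame's tall end, the end opposite the crank. Turns with the knob
- frame: rework frame, fixed to the bench: base plate 130 x 345 x 12 mm, origin on the table under the middle of the board; its y axis runs along the turning axis (crank at +y, knob at y -167 mm). The board is 120 x 220 mm, 4 mm thick, middle plane on the turning axis, 95 mm up; the short post at +y is 115 mm high, the tall end at -y (from y -136 to -198 mm) 144 mm high without the knob
- die: press die, fixed, 138 x 224 mm, 21 mm high, origin under its centre: six open cavities, two by three, at x +-32, y -72, 0 and 72 mm of its frame, 9 mm deep, floor 12 mm above the table; in each stands a forming bar 10 mm wide, 50 mm long along y, 16 mm high, over which the cap sits
- rail0_top (a point): middle of the free edge of support rail 0, on the back of the board, -30 mm, -70 mm in the cradle's x, y (at cradle 0). The rail is a bar 48 mm long along the turning axis, 12 mm wide, standing 30 mm off the board; it hangs down at cradle 0 and stands up at 3.14, when this point is 127 mm above the table. Any cap fits any rail
- rail1_top (a point): middle of the free edge of support rail 1, on the back of the board, -30 mm, +0 mm in the cradle's x, y (at cradle 0). The rail is a bar 48 mm long along the turning axis, 12 mm wide, standing 30 mm off the board; it hangs down at cradle 0 and stands up at 3.14, when this point is 127 mm above the table. Any cap fits any rail
- rail2_top (a point): middle of the free edge of support rail 2, on the back of the board, -30 mm, +70 mm in the cradle's x, y (at cradle 0). The rail is a bar 48 mm long along the turning axis, 12 mm wide, standing 30 mm off the board; it hangs down at cradle 0 and stands up at 3.14, when this point is 127 mm above the table. Any cap fits any rail
- rail3_top (a point): middle of the free edge of support rail 3, on the back of the board, +30 mm, -70 mm in the cradle's x, y (at cradle 0). The rail is a bar 48 mm long along the turning axis, 12 mm wide, standing 30 mm off the board; it hangs down at cradle 0 and stands up at 3.14, when this point is 127 mm above the table. Any cap fits any rail
- rail4_top (a point): middle of the free edge of support rail 4, on the back of the board, +30 mm, +0 mm in the cradle's x, y (at cradle 0). The rail is a bar 48 mm long along the turning axis, 12 mm wide, standing 30 mm off the board; it hangs down at cradle 0 and stands up at 3.14, when this point is 127 mm above the table. Any cap fits any rail
- rail5_top (a point): middle of the free edge of support rail 5, on the back of the board, +30 mm, +70 mm in the cradle's x, y (at cradle 0). The rail is a bar 48 mm long along the turning axis, 12 mm wide, standing 30 mm off the board; it hangs down at cradle 0 and stands up at 3.14, when this point is 127 mm above the table. Any cap fits any rail
- cap0_mid (a point): centre, half-way up, of a pressed aluminium cap (hat section, 0.09 kg, may be absent): 60 mm long along its y, 30 mm high along its z, walls 4 mm; upper part 26 mm wide along x (grip it there, across x), inside 18 mm wide and 26 mm high, open below and at both ends; two 4 mm thick flanges at the foot make it 46 mm wide. In the die this point is 27 mm above the table; sitting on a rail of the turned board it is 11 mm below that rail's top point
- cap1_mid (a point): centre, half-way up, of a pressed aluminium cap (hat section, 0.09 kg, may be absent): 60 mm long along its y, 30 mm high along its z, walls 4 mm; upper part 26 mm wide along x (grip it there, across x), inside 18 mm wide and 26 mm high, open below and at both ends; two 4 mm thick flanges at the foot make it 46 mm wide. In the die this point is 27 mm above the table; sitting on a rail of the turned board it is 11 mm below that rail's top point
- cap2_mid (a point): centre, half-way up, of a pressed aluminium cap (hat section, 0.09 kg, may be absent): 60 mm long along its y, 30 mm high along its z, walls 4 mm; upper part 26 mm wide along x (grip it there, across x), inside 18 mm wide and 26 mm high, open below and at both ends; two 4 mm thick flanges at the foot make it 46 mm wide. In the die this point is 27 mm above the table; sitting on a rail of the turned board it is 11 mm below that rail's top point
- cap3_mid (a point): centre, half-way up, of a pressed aluminium cap (hat section, 0.09 kg, may be absent): 60 mm long along its y, 30 mm high along its z, walls 4 mm; upper part 26 mm wide along x (grip it there, across x), inside 18 mm wide and 26 mm high, open below and at both ends; two 4 mm thick flanges at the foot make it 46 mm wide. In the die this point is 27 mm above the table; sitting on a rail of the turned board it is 11 mm below that rail's top point
- cap4_mid (a point): centre, half-way up, of a pressed aluminium cap (hat section, 0.09 kg, may be absent): 60 mm long along its y, 30 mm high along its z, walls 4 mm; upper part 26 mm wide along x (grip it there, across x), inside 18 mm wide and 26 mm high, open below and at both ends; two 4 mm thick flanges at the foot make it 46 mm wide. In the die this point is 27 mm above the table; sitting on a rail of the turned board it is 11 mm below that rail's top point
- cap5_mid (a point): centre, half-way up, of a pressed aluminium cap (hat section, 0.09 kg, may be absent): 60 mm long along its y, 30 mm high along its z, walls 4 mm; upper part 26 mm wide along x (grip it there, across x), inside 18 mm wide and 26 mm high, open below and at both ends; two 4 mm thick flanges at the foot make it 46 mm wide. In the die this point is 27 mm above the table; sitting on a rail of the turned board it is 11 mm below that rail's top point
- bottle: clear bottle with a blue cap, 70 mm across, 140 mm high, origin under it: leave alone
- tube_rack: blue tube rack, 70 x 150 x 45 mm, origin under it: leave alone
- beaker: clear beaker, 70 mm across, 90 mm high, origin under it: leave alone
There are look-alikes about, which are no part of the job. Leave any blue look-alike of the part that bears cap3_mid alone.

How it is judged:
By the outcome, as a careful person would: the job done as asked, in the order asked, and still so for the second after the job is handed in, with the robot touching nothing.
Of cap0, cap1, cap2, cap3, cap4, cap5 only 3 to 6 are there at a start; the rules pass over those that are not, and their reading is None.
At some moment in a run one of cap0, cap1, cap2, cap3, cap4, cap5 may be knocked a few centimetres aside while the robot is not near it.
Once in a run the grip may slacken for a moment while it holds something.
It also fails if it takes over 210 s, if anything falls off the work surface, if the arm or the gripper's body presses on something with over 40 N, if the wrist force passes 120 N, or if a joint passes its speed limit or range.

## Working session

There is one attempt and no reset: what is moved stays moved. The work goes in short steps, each a Python script; the robot and the scene stay as the last script left them, time stands still between calls to the robot, and variables do not carry over. Pictures are saved under pics/ and viewed, and the job is handed in when it is done.

```bash
ls; mkdir -p pics; python3 - <<'E'
from bench import robot, claw, kin, eyes, job, monitor
import cv2
for n in ("side","top"):
    im=eyes.snapshot(n); cv2.imwrite(f"pics/a_{n}.png",im[:,:,::-1])
    c=eyes.calibration(n); print(n,c)
    for q in ["frame","die","crank_grip","knob_grip","bottle","tube_rack","beaker","cradle"]:
        try: print(q,[(round(d["conf"],2),[round(float(x)) for x in d["point"]]) for d in eyes.landmark_of(n,q)][:5])
        except Exception as e: print(q,e)
    for q in ["cap%d_mid"%i for i in range(6)]:
        print(q,[(round(d["conf"],2),[round(float(x)) for x in d["point"]]) for d in eyes.landmark_of(n,q)][:8])
print(monitor.current_clock(),monitor.current_ee_rot())
E
```

```text
pics
side {'camera_matrix': array([[543.58690577,   0.        , 273.9278333 ],
       [  0.        , 543.58690577, 205.49444127],
       [  0.        ,   0.        ,   1.        ]]), 'dist_coeffs': array([-0.1493624,  0.       ,  0.       ,  0.       ,  0.       ]), 'rvec': array([ 2.13668708, -0.12617593,  0.05732054]), 'tvec': array([-601.05125513,  133.04800599, 1418.72679354])}
frame [(0.87, [516, -237, -2]), (0.74, [547, -301, 66])]
die [(0.71, [528, 139, 2])]
crank_grip [(0.67, [436, -69, 100])]
knob_grip [(0.73, [530, -406, 180])]
bottle [(0.57, [746, -8, -1])]
tube_rack [(0.85, [731, 277, 1])]
beaker [(0.97, [724, -212, 4]), (0.17, [499, 150, 29])]
cradle it knows: beaker, bottle, cap0_mid, cap1_mid, cap2_mid, cap3_mid, cap4_mid, cap5_mid, crank_grip, die, frame, knob_grip, rail0_top, rail1_top, rail2_top, rail3_top, rail4_top, rail5_top, tube_rack
cap0_mid [(0.73, [491, 70, 24])]
cap1_mid [(0.66, [500, 149, 27]), (0.52, [732, 277, 3]), (0.23, [437, -69, 100])]
cap2_mid [(0.56, [527, 139, 1])]
cap3_mid [(0.87, [386, 42, 15]), (0.82, [690, 106, 18]), (0.46, [561, 70, 29])]
cap
[... 502 characters left out ...]
, 0])]
crank_grip [(0.55, [433, -70, 95])]
knob_grip []
bottle [(0.88, [746, -14, -4])]
tube_rack [(0.88, [728, 278, 6]), (0.42, [528, 143, 1])]
beaker [(0.68, [725, -216, 3])]
cradle it knows: beaker, bottle, cap0_mid, cap1_mid, cap2_mid, cap3_mid, cap4_mid, cap5_mid, crank_grip, die, frame, knob_grip, rail0_top, rail1_top, rail2_top, rail3_top, rail4_top, rail5_top, tube_rack
cap0_mid [(0.72, [494, 67, 27])]
cap1_mid [(0.73, [494, 144, 28])]
cap2_mid []
cap3_mid [(0.85, [557, 68, 25]), (0.74, [695, 104, 17])]
cap4_mid [(0.84, [559, 142, 26]), (0.54, [557, 69, 24]), (0.51, [509, -238, 5])]
cap5_mid [(0.72, [555, 67, 26])]
1.4 [ 2.08369209e-01  9.78050240e-01 -2.55418513e-05 -1.15639439e-05]
```

View pics/a_side.png

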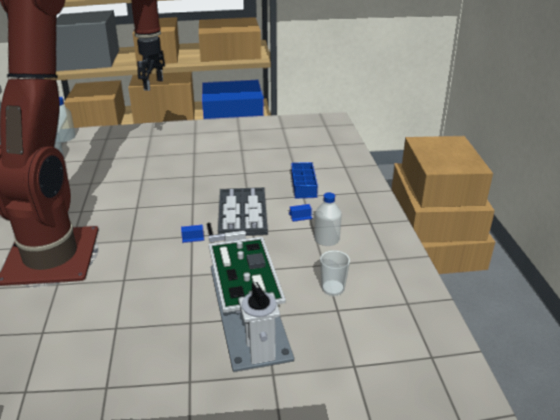

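View pics/a_top.png

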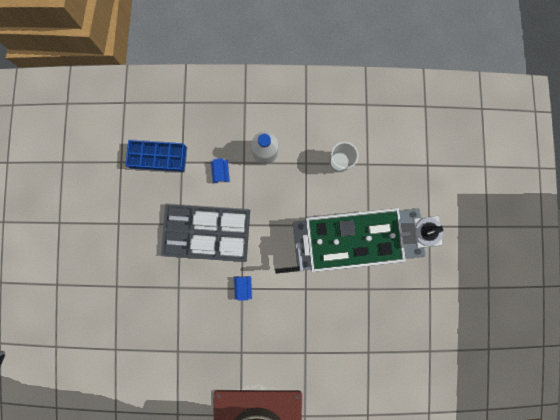

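```bash
cat > h.py <<'E'
from bench import robot, claw, kin, eyes, job, monitor
import cv2, numpy as np
from scipy.spatial.transform import Rotation as R
def proj(n,P):
    c=eyes.calibration(n); return cv2.projectPoints(np.array(P,float).reshape(-1,3),c["rvec"],c["tvec"],c["camera_matrix"],c["dist_coeffs"])[0].reshape(-1,2)
def unproj(n,uv,z):
    c=eyes.calibration(n); uv=np.array(uv,float).reshape(-1,1,2)
    p=cv2.undistortPoints(uv,c["camera_matrix"],c["dist_coeffs"]).reshape(-1,2)
    Rm=cv2.Rodrigues(c["rvec"])[0]; o=-Rm.T@c["tvec"]
    d=np.c_[p,np.ones(len(p))]@Rm
    return o+d*((z-o[2])/d[:,2])[:,None]
def crop(im,name,u0,v0,w,h,s):
    cv2.imwrite(f"pics/{name}.png",cv2.resize(im[v0:v0+h,u0:u0+w,::-1],None,fx=s,fy=s,interpolation=cv2.INTER_CUBIC))
E
python3 - <<'E'
from h import *
im=cv2.imread("pics/a_top.png")[:,:,::-1]
crop(im,"t_die",155,195,105,75,7); crop(im,"t_fr",265,195,185,85,4)
im=cv2.imread("pics/a_side.png")[:,:,::-1]
crop(im,"s_all",175,170,140,110,5)
E
```

```text
(no output)
```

View pics/t_die.png

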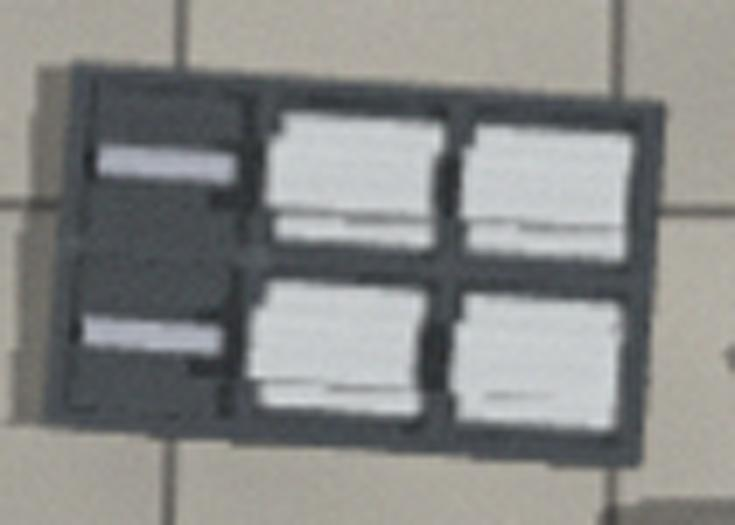

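View pics/t_fr.png

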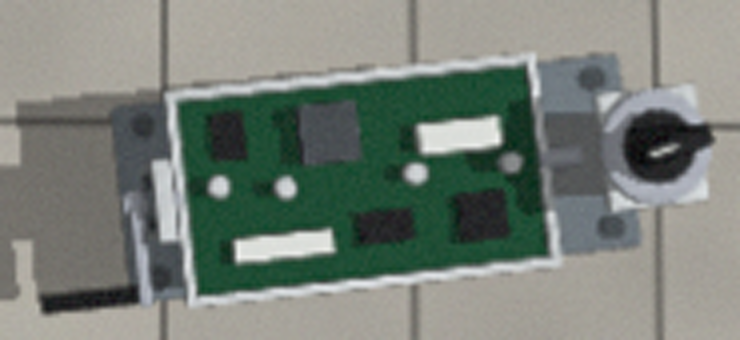

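View pics/s_all.png

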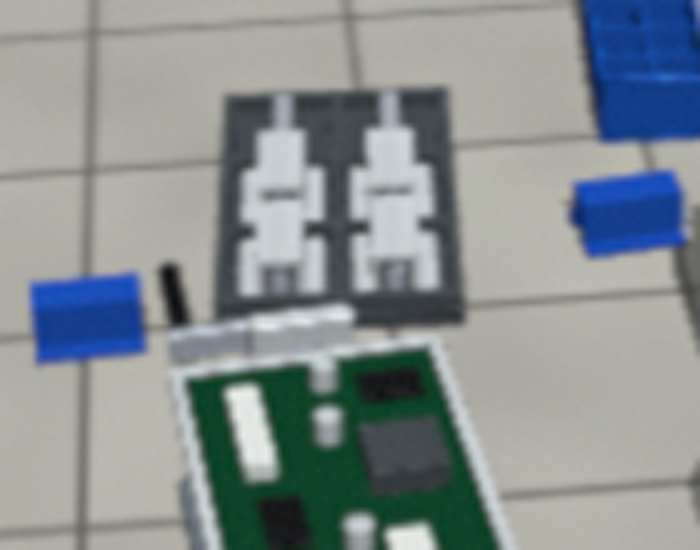

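```bash
python3 - <<'E'
from h import *
np.set_printoptions(precision=1,suppress=True)
def s(c,o,k): return np.array(c,float)/k-0.5+0.5/k+np.array(o)
d=unproj("top",s([(72,62),(663,100),(640,466),(48,425)],(155,195),7),21)
print("die",d,d.mean(0),np.linalg.norm(np.diff(d,axis=0),axis=1))
ds=unproj("side",s([(227,92),(449,88),(465,322),(215,322)],(175,170),5),21)
print("dieS",ds,ds.mean(0))
o=(265,195)
b=unproj("top",s([(112,108),(615,55),(640,245)],o,4),12); print("base",b,(b[0]+b[2])/2,np.linalg.norm(np.diff(b,axis=0),axis=1))
print("yaw long",np.degrees(np.arctan2(*(b[0]-b[1])[:2])))
w=unproj("top",s([(168,93),(534,56),(560,262),(192,303)],o,4),97); print("board",w,w.mean(0),np.linalg.norm(np.diff(w,axis=0),axis=1))
print("crank",unproj("top",s([(42,305),(135,293)],o,4),98))
print("knob",unproj("top",s([(655,148),(620,148),(714,135)],o,4),187))
im=cv2.imread("pics/a_side.png")[:,:,::-1]
crop(im,"s_fr",205,230,95,140,5)
E
```

```text
die [[601.1 249.9  21. ]
 [589.2  26.9  21. ]
 [452.9  33.5  21. ]
 [465.  255.   21. ]] [527.  141.3  21. ] [223.4 136.4 221.9]
dieS [[467.8 256.6  21. ]
 [603.5 243.9  21. ]
 [587.8  -2.2  21. ]
 [454.1  14.4  21. ]] [528.3 128.2  21. ]
base [[ 557.3  -87.3   12. ]
 [ 595.9 -425.8   12. ]
 [ 468.7 -441.1   12. ]] [ 513.  -264.2   12. ] [340.7 128.1]
yaw long -6.495494269383192
board [[ 562.  -117.5   97. ]
 [ 587.  -345.2   97. ]
 [ 459.9 -360.1   97. ]
 [ 434.4 -132.7   97. ]] [ 510.8 -238.9   97. ] [229.  127.9 228.8]
crank [[432.6 -41.8  98. ]
 [440.3 -98.   98. ]]
knob [[ 527.1 -388.8  187. ]
 [ 527.  -368.3  187. ]
 [ 534.6 -424.   187. ]]
```

View pics/s_fr.png

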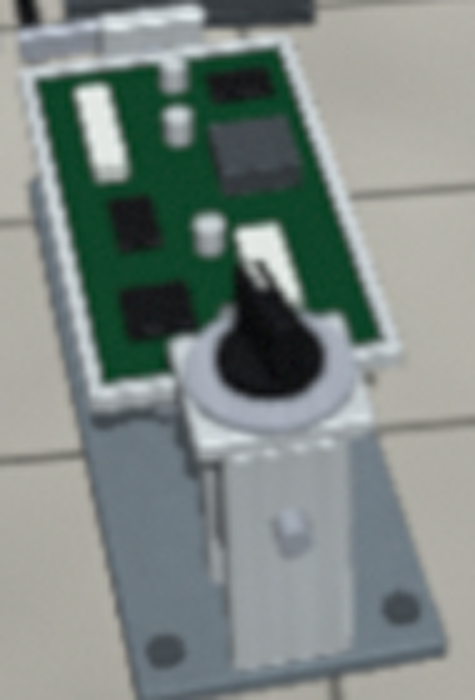

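```bash
cat >> h.py <<'E'
FC=np.array([510.8,-238.9]); FY=np.radians(6.4)
DC=np.array([527.0,141.3]); DY=np.radians(-3.1)
def rot(a): return np.array([[np.cos(a),-np.sin(a)],[np.sin(a),np.cos(a)]])
def fr(x,y): return FC+rot(FY)@np.array([x,y])
def di(x,y): return DC+rot(DY)@np.array([x,y])
def quat(a):
    y=np.array([np.cos(a),np.sin(a),0]); x=np.array([-np.sin(a),np.cos(a),0])
    return R.from_matrix(np.c_[x,y,[0,0,-1]]).as_quat()
def st(m=""):
    print(m,"t%.1f"%monitor.current_clock(),"pos",np.round(monitor.current_eef_pos(),1),"F",np.round(monitor.current_ft_force(),1),"M",np.round(monitor.current_ft_torque(),2),"w%.1f"%monitor.current_grip_width())
E
python3 - <<'E'
from h import *
k=fr(0,-167); print(k)
a=FY-1.4+np.pi/2
for aa in (a,a-np.pi):
    q=kin.solve_ik([*k,180],quat(aa)); print(aa,np.round(q,2) if q is not None else None)
    q=kin.solve_ik([*k,180],quat(aa+1.4)); print(aa,np.round(q,2) if q is not None else None)
    q=kin.solve_ik([*fr(-55,180),95],quat(FY if aa==a else FY-np.pi)); print(np.round(q,2) if q is not None else None)
E
```

```text
[ 529.41531168 -404.8592425 ]
0.28249739892253367 [ 0.    0.51  0.82  1.54 -0.38  1.26  1.16]
0.28249739892253367 [ 0.84  0.43 -0.34  1.49  0.15  1.25  2.16]
[-0.76  0.05  0.85  2.16 -0.04  0.95  0.22]
-2.8590952546672597 [-0.2   0.71  1.21  1.55 -0.67  1.36 -1.78]
-2.8590952546672597 [-0.08  0.56  0.96  1.54 -0.47  1.28 -0.52]
None
```

```bash
python3 - <<'E'
from h import *
k=fr(0,-167); a=FY-1.4+np.pi/2
claw.move_gripper(45,40)
robot.move_pose([*k,260],quat(a)); st("above")
for n in("top","side"):
    im=eyes.snapshot(n); cv2.imwrite(f"pics/b_{n}.png",im[:,:,::-1])
print(np.round(monitor.current_q(),2), proj("side",[[*k,181]]),proj("top",[[*k,181]]))
crop(eyes.snapshot("side"),"b_s",205,210,110,120,5)
crop(eyes.snapshot("top"),"b_t",380,190,100,90,6)
E
```

```text
above t5.5 pos [ 530.  -404.1  259.9] F [-0.2 -0.7  0.4] M [ 0.01 -0.03 -0.  ] w45.1
[-0.1   0.52  1.01  1.44 -0.44  1.42  1.2 ] [[257.7383672  290.13210115]] [[434.18264324 230.72256444]]
```

View pics/b_s.png

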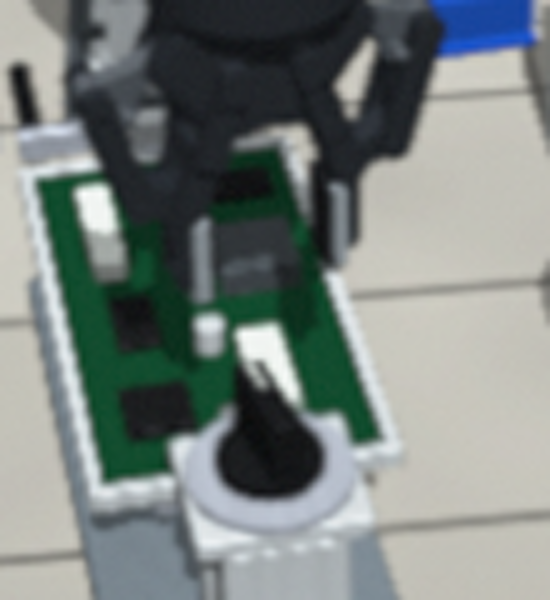

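View pics/b_t.png

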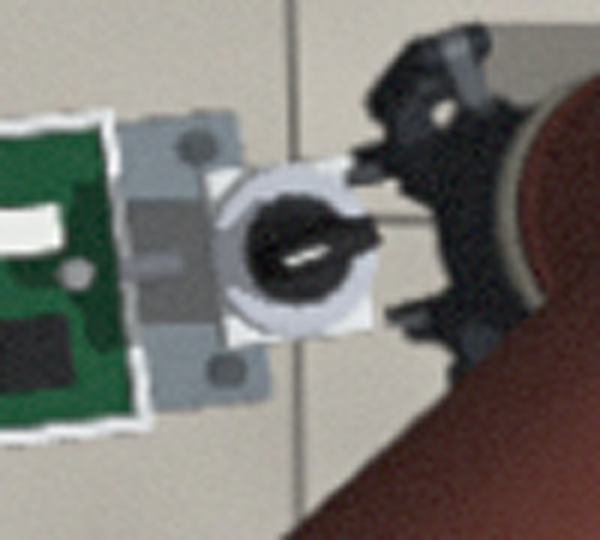

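```bash
python3 - <<'E'
from h import *
def s(c,o,k): return np.array(c,float)/k-0.5+0.5/k+np.array(o)
p=unproj("top",s([(285,262),(328,243),(380,238)],(380,190),6),188);d=p[1]-p[0];print(p,np.degrees(np.arctan2(d[1],d[0])))
E
```

```text
[[ 523.31738559 -385.3603841   188.        ]
 [ 530.59730126 -402.40390186  188.        ]
 [ 532.59623217 -423.02624131  188.        ]] -66.87088305775536
```

```bash
python3 - <<'E'
from h import *
k=fr(0,-167); a=FY-1.4+np.pi/2
robot.move_linear([*k,180],quat(a),v=80); st("down")
claw.move_gripper(5,40); st("grip")
for n,b in(("top",(380,190,100,90,6)),("side",(205,210,110,120,5))): crop(eyes.snapshot(n),"c_"+n,*b)
E
```

```text
down t6.8 pos [ 529.6 -405.1  180.6] F [ 0.6 -1.  -0.1] M [0.02 0.01 0.  ] w45.1
grip t7.2 pos [ 530.  -404.9  180.5] F [ 2.3 -0.4  3.6] M [ 0.02 -0.34 -0.02] w13.2
```

View pics/c_side.png

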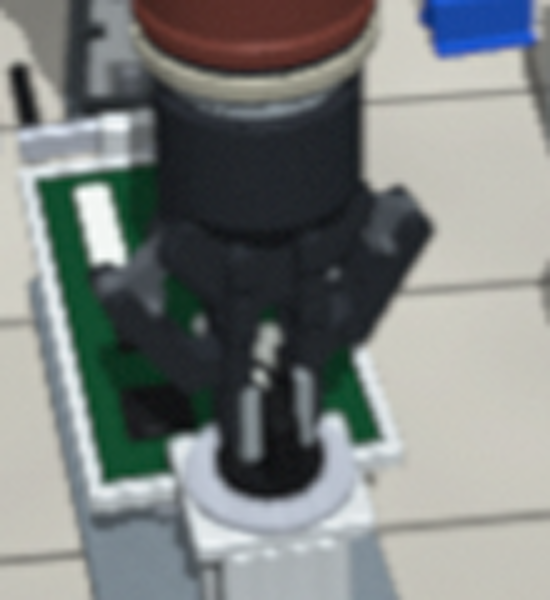

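```bash
python3 - <<'E'
from h import *
k=fr(0,-167); a=FY-1.4+np.pi/2
for t in np.r_[np.arange(.2,1.41,.2),1.45]:
    robot.move_linear([*k,180],quat(a+t),v=60); st("%.2f"%t)
print(np.round(monitor.current_q(),2))
for n,b in(("top",(380,190,100,90,6)),("side",(205,210,110,120,5))): crop(eyes.snapshot(n),"d_"+n,*b)
E
```

```text
0.20 t7.7 pos [ 529.9 -405.   180.5] F [ 2.7 -0.7  4.9] M [ 0.12 -0.62  0.06] w13.1
0.40 t8.0 pos [ 530.  -404.9  180.5] F [3.7 0.6 6.2] M [ 0.08 -0.66  0.  ] w13.1
0.60 t8.3 pos [ 530.  -404.9  180.5] F [ 4.2 -0.1  6.3] M [ 0.11 -0.68  0.1 ] w13.1
0.80 t8.7 pos [ 530.  -404.9  180.5] F [4.  0.3 6.2] M [ 0.09 -0.66  0.08] w13.3
1.00 t9.1 pos [ 530.  -404.9  180.5] F [4.1 1.  6.3] M [ 0.07 -0.67  0.03] w13.5
1.20 t9.4 pos [ 530.  -404.9  180.5] F [3.4 1.4 7.4] M [ 0.11 -0.69  0.07] w13.4
1.40 t9.8 pos [ 530.  -404.9  180.5] F [2.8 1.4 6.2] M [ 0.17 -0.67  0.06] w13.1
1.45 t10.0 pos [ 529.7 -405.   180.5] F [3.3 1.4 8.6] M [ 0.32 -0.44 -0.87] w13.2
[ 0.1   0.47  0.66  1.53 -0.3   1.24  2.53]
```

View pics/d_side.png

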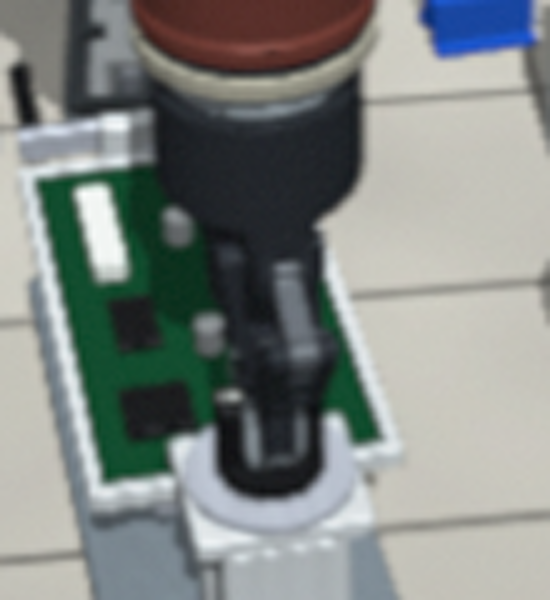

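```bash
python3 - <<'E'
from h import *
k=fr(0,-167); a=FY-1.4+np.pi/2
claw.move_gripper(45,40)
robot.move_linear([*k,260],quat(a+1.4),v=150)
c=fr(-55,180); print(c)
robot.move_pose([*c,220],quat(FY)); st("above"); print(np.round(monitor.current_q(),2))
for n,b in(("top",(260,195,100,85,6)),("side",(175,150,120,120,5))): crop(eyes.snapshot(n),"e_"+n,*b)
for z in (95,):
  for t in np.linspace(0,np.pi,5):
    q=kin.solve_ik([*fr(-55*np.cos(t),180),97+55*np.sin(t)],quat(FY)); print(np.round(q,2) if q is not None else None)
E
```

```text
[436.07835665 -66.15256582]
above t13.2 pos [436.2 -66.5 220. ] F [-1.4  0.8  0.4] M [0.04 0.01 0.03] w45.2
[-0.68 -0.14  0.68  2.01  0.1   1.25  0.08]
[-0.68  0.04  0.76  2.16 -0.04  0.95  0.21]
[-0.69  0.01  0.75  2.09 -0.01  1.05  0.18]
[-0.69  0.1   0.78  1.99 -0.08  1.08  0.23]
[-0.69  0.23  0.81  1.92 -0.19  1.07  0.31]
[-0.66  0.33  0.8   1.92 -0.28  1.01  0.38]
```

View pics/e_side.png

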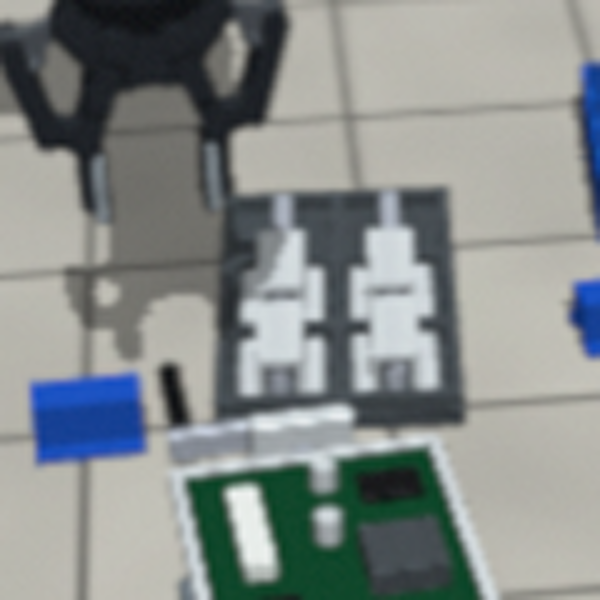

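View pics/e_top.png

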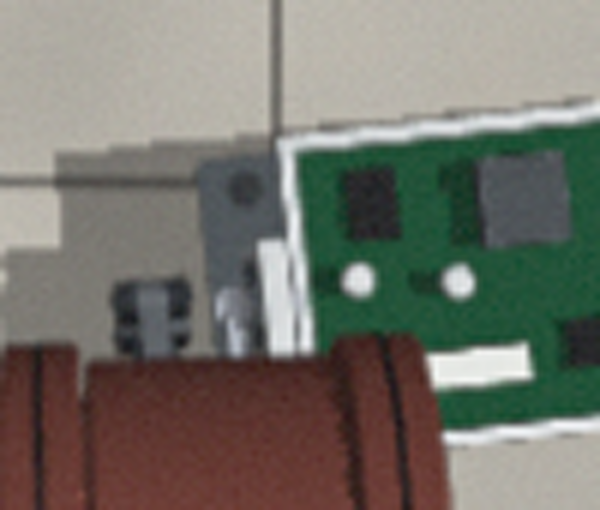

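```bash
python3 - <<'E'
from h import *
c=fr(-55,180)
robot.move_linear([*c,97],quat(FY),v=100); st("down")
claw.move_gripper(4,30); st("grip")
for n,b in(("top",(260,195,100,85,6)),("side",(175,150,120,120,5))): crop(eyes.snapshot(n),"f_"+n,*b)
E
```

```text
down t14.7 pos [436.5 -66.1  97.5] F [ 0.1 -0.4 -0.8] M [ 0.01 -0.03 -0.  ] w44.8
grip t15.1 pos [436.5 -66.1  97.3] F [0.4 1.  2.6] M [ 0.06 -0.16 -0.04] w10.9
```

View pics/f_side.png

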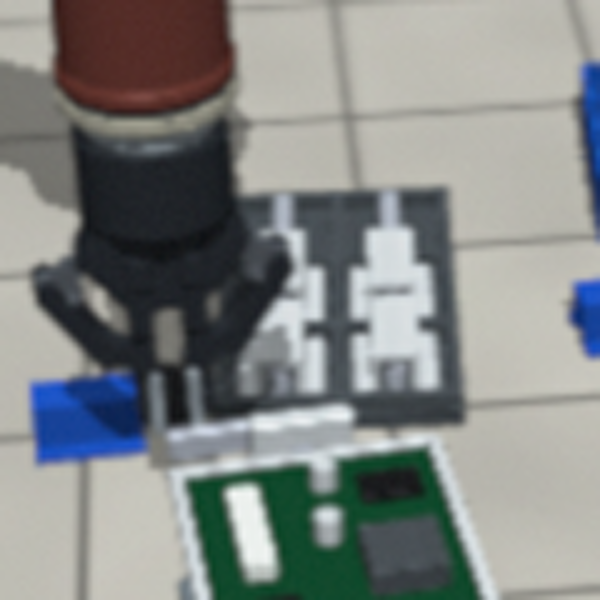

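```bash
python3 - <<'E'
from h import *
def ok():
    F=np.linalg.norm(monitor.current_ft_force()); return F<35 and monitor.current_grip_width()>8
for t in np.r_[np.arange(.1,1.65,.1)]:
    robot.move_linear([*fr(-55*np.cos(t),180),97+55*np.sin(t)],quat(FY),v=60)
    if round(t*10)%2==0 or not ok(): st("%.2f"%t)
    if not ok(): break
for n,b in(("top",(260,195,190,85,4)),("side",(175,150,120,120,5))): crop(eyes.snapshot(n),"g_"+n,*b)
E
```

```text
0.20 t15.7 pos [437.4 -66.  108.1] F [1.7 0.6 0.8] M [ 0.1  -0.38 -0.01] w10.9
0.40 t16.2 pos [439.9 -65.7 118.2] F [-0.5  1.3 -2.4] M [ 0.08  0.02 -0.02] w10.8
0.60 t16.7 pos [444.6 -65.2 128.5] F [-9.9 -1.2  4.9] M [-0.07  2.39  0.01] w10.5
0.80 t17.2 pos [450.5 -64.4 136.9] F [-17.2  -1.1  12.8] M [-0.02  3.92  0.03] w11.1
1.00 t17.7 pos [457.4 -63.6 143.8] F [-28.4  -0.2  27.1] M [-0.01  6.48 -0.01] w10.9
```

View pics/g_side.png

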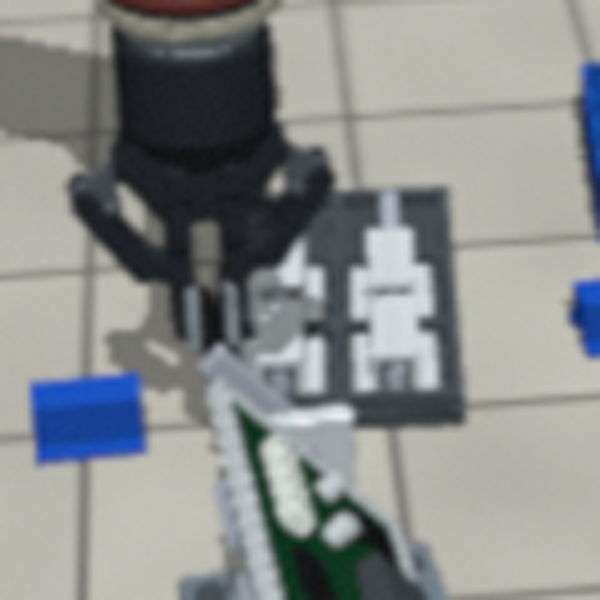

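```bash
cat > crank.py <<'E'
from h import *
def run(ts,off,v=50,z0=97.,y=180,Fmax=38):
    ex=rot(FY)[:,0]
    for t in ts:
        rad=np.array([-np.cos(t),np.sin(t)])
        for i in range(2):
            p=55*rad+off
            xy=fr(p[0],y)
            robot.move_linear([*xy,z0+p[1]],quat(FY),v=v)
            F=np.array(monitor.current_ft_force()); f=np.array([F[:2]@ex,F[2]])
            fr_=f@rad; ft=f@np.array([np.sin(t),np.cos(t)])
            off=off+0.07*fr_*rad
            if abs(fr_)<8: break
        print("t%.2f rad%.1f tan%.1f lat%.1f w%.1f off"%(t,fr_,ft,F[1],monitor.current_grip_width()),np.round(off,1))
        if np.linalg.norm(f)>Fmax or monitor.current_grip_width()<8: print("STOP");break
    return off,t
E
python3 - <<'E'
from crank import *
off,t=run([1.0,1.0,1.0,1.1,1.2,1.3,1.4,1.5,1.6,1.7],np.array([-1.5,1.5])); st()
for n,b in(("top",(260,195,190,85,4)),("side",(175,150,120,120,5))): crop(eyes.snapshot(n),"h_"+n,*b)
E
```

```text
t1.00 rad4.7 tan-5.7 lat0.4 w10.2 off [-2.2  2.6]
t1.00 rad2.6 tan-5.9 lat-0.3 w10.4 off [-2.3  2.8]
t1.00 rad1.4 tan-5.3 lat0.6 w10.9 off [-2.4  2.8]
t1.10 rad1.1 tan-5.1 lat-0.0 w11.2 off [-2.8  3.7]
t1.20 rad0.6 tan-4.5 lat0.7 w10.5 off [-3.2  4.6]
t1.30 rad5.4 tan-4.7 lat1.4 w10.5 off [-3.3  5. ]
t1.40 rad3.5 tan-3.8 lat1.4 w10.5 off [-3.3  5.2]
t1.50 rad4.0 tan-2.5 lat0.3 w10.7 off [-3.3  5.5]
t1.60 rad4.9 tan-4.4 lat0.3 w10.4 off [-3.3  5.9]
t1.70 rad1.0 tan-3.9 lat-1.1 w10.3 off [-3.3  5.9]
 t21.1 pos [494.7 -59.6 157.5] F [-3.6 -1.1  1.5] M [0.06 0.86 0.01] w10.3
```

View pics/h_side.png

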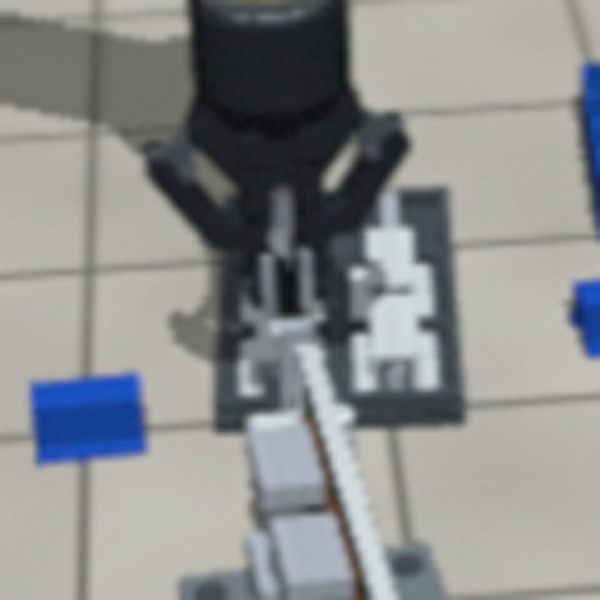

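```bash
python3 - <<'E'
from crank import *
off,t=run(np.arange(1.8,3.05,.1),np.array([-3.3,5.9])); st()
for t in np.arange(3.1,3.45,.05):
    off,_=run([t],off)
    if abs((np.array(monitor.current_ft_force()))[2])>18: break
st()
for n,b in(("top",(260,195,190,85,4)),("side",(175,170,140,120,5))): crop(eyes.snapshot(n),"i_"+n,*b)
E
```

```text
t1.80 rad-1.7 tan-2.7 lat0.5 w10.3 off [-3.3  5.8]
t1.90 rad-3.0 tan-1.9 lat1.1 w10.5 off [-3.4  5.6]
t2.00 rad-2.1 tan-1.8 lat0.2 w10.7 off [-3.5  5.4]
t2.10 rad-2.7 tan-1.6 lat-0.4 w10.8 off [-3.6  5.3]
t2.20 rad-1.4 tan-0.5 lat0.1 w10.5 off [-3.6  5.2]
t2.30 rad-1.7 tan-1.3 lat0.6 w10.6 off [-3.7  5.1]
t2.40 rad-0.8 tan0.0 lat0.1 w10.5 off [-3.7  5.1]
t2.50 rad0.8 tan-0.3 lat0.9 w10.9 off [-3.7  5.1]
t2.60 rad2.2 tan-3.1 lat0.9 w10.4 off [-3.6  5.2]
t2.70 rad1.8 tan-24.0 lat2.1 w10.3 off [-3.4  5.2]
t2.80 rad2.0 tan-7.0 lat-0.3 w10.7 off [-3.3  5.3]
t2.90 rad5.8 tan2.5 lat-0.9 w10.7 off [-2.9  5.4]
t3.00 rad5.8 tan0.6 lat-1.9 w10.7 off [-2.5  5.4]
 t24.6 pos [543.5 -54.6 110.5] F [ 6.1 -1.9  0.2] M [-0.24 -1.14 -0.06] w10.7
t3.10 rad5.2 tan-2.9 lat-1.2 w10.7 off [-2.2  5.5]
t3.15 rad6.2 tan-1.5 lat-1.4 w10.8 off [-1.7  5.5]
t3.20 rad6.0 tan-2.5 lat-1.0 w10.9 off [-1.3  5.4]
t3.25 rad5.9 tan-2.9 lat-1.8 w10.8 off [-0.9  5.4]
t3.30 rad7.3 tan-1.7 lat-1.3 w10.2 off [-0.4  5.3]
t3.35 rad-7.1 tan-22.0 lat0.1 w10.8 off [-0.9  5.4]
 t26.1 pos [545.9 -54.4  93.1] F [-2.4  0.1 23. ] M [ 0.    0.68 -0.08] w10.8
```

View pics/i_side.png

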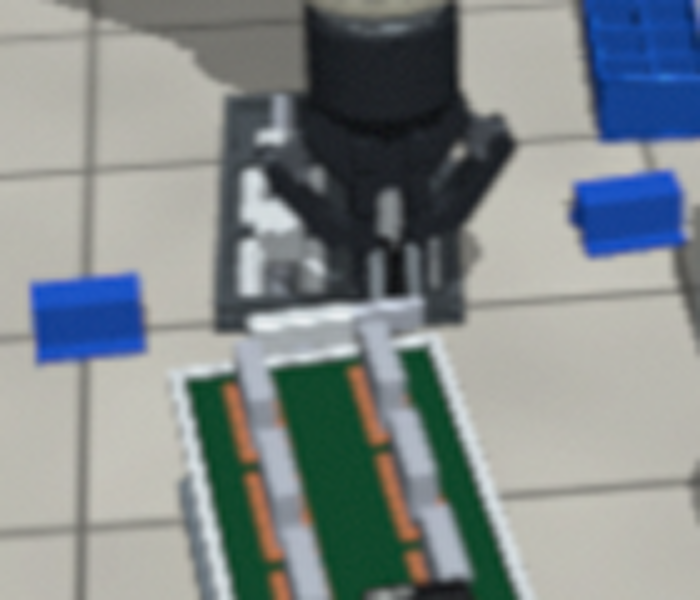

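View pics/i_top.png

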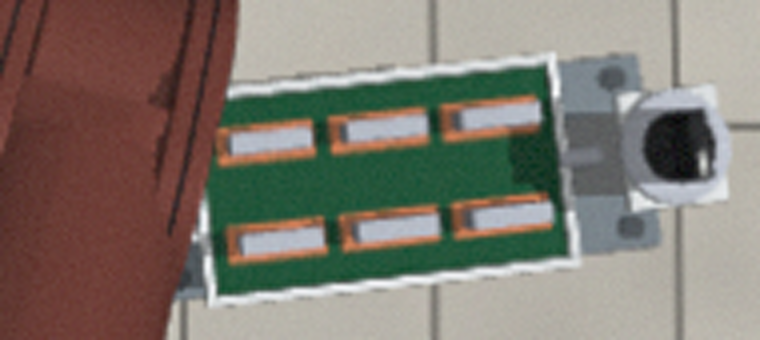

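```bash
python3 - <<'E'
from h import *
p=np.array(monitor.current_eef_pos())
claw.move_gripper(40,40); st("open")
robot.move_linear([p[0],p[1],230],quat(FY),v=150)
k=fr(0,-167); a=FY-1.4+np.pi/2
robot.move_pose([*k,260],quat(a+1.4)); st(); print(np.round(monitor.current_q(),2))
robot.move_linear([*k,180],quat(a+1.4),v=100)
claw.move_gripper(5,45); st("grip")
for t in np.r_[np.arange(1.2,-.01,-.2),-.05,-.1]:
    robot.move_linear([*k,180],quat(a+t),v=60); st("%.2f"%t)
    if abs(monitor.current_ft_torque()[2])>1: break
print(np.round(monitor.current_q(),2))
for n,b in(("top",(265,195,185,85,4)),("side",(205,210,110,120,5))): crop(eyes.snapshot(n),"j_"+n,*b)
E
```

```text
open t26.6 pos [543.4 -54.   90.4] F [-0.  -0.8 -1.3] M [0.01 0.02 0.01] w39.9
 t29.6 pos [ 529.8 -404.2  259.8] F [-0.   0.9 -0.8] M [ 0.03 -0.   -0.03] w40.3
[ 0.06  0.43  0.74  1.43 -0.29  1.39  2.48]
grip t30.9 pos [ 529.7 -404.9  180.8] F [-1.6  1.4  6. ] M [0.38 0.26 0.04] w13.3
1.20 t31.2 pos [ 529.7 -404.9  180.8] F [-1.4  2.   6.8] M [ 0.44  0.29 -0.03] w13.3
1.00 t31.6 pos [ 529.6 -404.8  180.8] F [-3.1  3.   6.1] M [ 0.49  0.41 -0.05] w13.0
0.80 t31.9 pos [ 529.7 -404.8  180.8] F [-1.6  1.4  5.9] M [ 0.58  0.35 -0.07] w13.0
0.60 t32.3 pos [ 529.7 -404.7  180.8] F [-1.6  3.2  6.9] M [ 0.57  0.38 -0.  ] w13.4
0.40 t32.6 pos [ 529.8 -404.6  180.8] F [-0.8  2.6  6.1] M [ 0.59  0.33 -0.1 ] w12.6
0.20 t33.0 pos [ 529.8 -404.6  180.8] F [-1.5  3.3  8.6] M [ 0.74  0.35 -0.08] w12.9
0.00 t33.4 pos [ 529.9 -404.6  180.8] F [-0.8  3.6  7.6] M [ 0.68  0.32 -0.07] w13.2
-0.05 t33.6 pos [ 529.9 -404.6  180.9] F [-1.1  3.   7.4] M [0.57 0.5  1.41] w13.2
[-0.12  0.6   1.03  1.54 -0.52  1.3   1.21]
```

View pics/j_side.png

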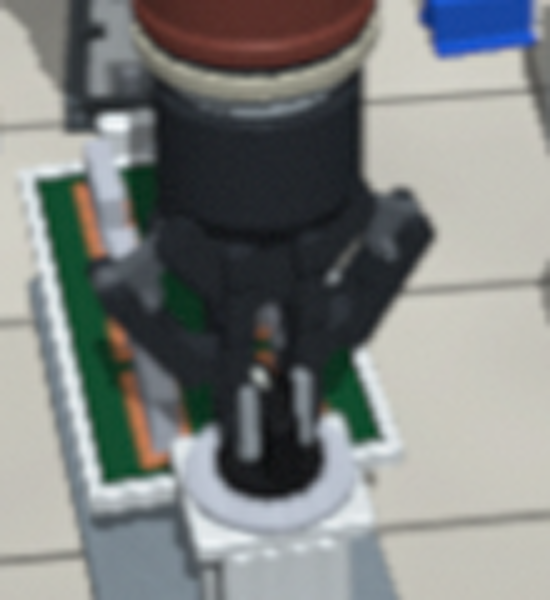

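```bash
python3 - <<'E'
from h import *
claw.move_gripper(45,40)
k=fr(0,-167); a=FY-1.4+np.pi/2
robot.move_linear([*k,260],quat(a),v=150)
for n in("top","side"):
    im=eyes.snapshot(n); cv2.imwrite(f"pics/k_{n}.png",im[:,:,::-1])
    if n=="top": crop(im,"k_t",265,195,185,85,4)
    else: crop(im,"k_s",175,170,140,150,4)
    if n=="top": crop(im,"k_d",155,195,105,75,7)
    for q in ["rail%d_top"%i for i in range(6)]+["cap%d_mid"%i for i in range(6)]:
        print(n,q,[(round(d["conf"],2),[round(float(x)) for x in d["point"]]) for d in eyes.landmark_of(n,q)][:8])
for x,y,r in ((-30,-70,0),(-30,0,1),(-30,70,2),(30,-70,3),(30,0,4),(30,70,5)):
    print(r,fr(-x,y).round(1))
for x in(-32,32):
    for y in (-72,0): print(x,y,di(x,y).round(1))
st()
E
```

```text
top rail0_top [(0.74, [548, -301, 129])]
top rail1_top [(0.65, [535, -163, 122]), (0.64, [541, -236, 128]), (0.33, [549, -304, 130])]
top rail2_top [(0.76, [532, -163, 124])]
top rail3_top [(0.92, [489, -310, 127])]
top rail4_top [(0.76, [476, -240, 128])]
top rail5_top [(0.66, [476, -175, 134]), (0.41, [489, -312, 128])]
top cap0_mid [(0.73, [493, 71, 25])]
top cap1_mid [(0.71, [495, 146, 33])]
top cap2_mid [(0.19, [507, -241, 0])]
top cap3_mid [(0.92, [385, 40, 13]), (0.86, [693, 107, 21]), (0.85, [554, 68, 24])]
top cap4_mid [(0.92, [556, 143, 27]), (0.26, [551, -301, 130])]
top cap5_mid []
side rail0_top [(0.98, [548, -304, 127])]
side rail1_top [(0.9, [541, -237, 128]), (0.59, [500, 147, 28])]
side rail2_top [(0.87, [532, -164, 127]), (0.25, [515, -235, 2])]
side rail3_top [(0.6, [488, -311, 131])]
side rail4_top [(0.91, [484, -240, 127])]
side rail5_top [(0.9, [470, -174, 130])]
side cap0_mid [(0.62, [487, 71, 25]), (0.33, [471, -174, 129])]
side cap1_mid [(0.63, [498, 149, 27])]
side cap2_mid []
side cap3_mid [(0.81, [694, 108, 16]), (0.66, [386, 42, 18])]
side cap4_mid []
side cap5_mid [(0.51, [501, 149, 28])]
0 [ 548.4 -305.1]
1 [ 540.6 -235.6]
2 [ 532.8 -166. ]
3 [ 488.8 -311.8]
4 [ 481.  -242.2]
5 [ 473.2 -172.7]
-32 -72 [491.2  71.1]
-32 0 [495. 143.]
32 -72 [555.1  67.7]
32 0 [559.  139.6]
 t36.1 pos [ 529.4 -404.8  260. ] F [0.3 0.7 0.1] M [ 0.05  0.   -0.  ] w45.4
```

View pics/k_t.png

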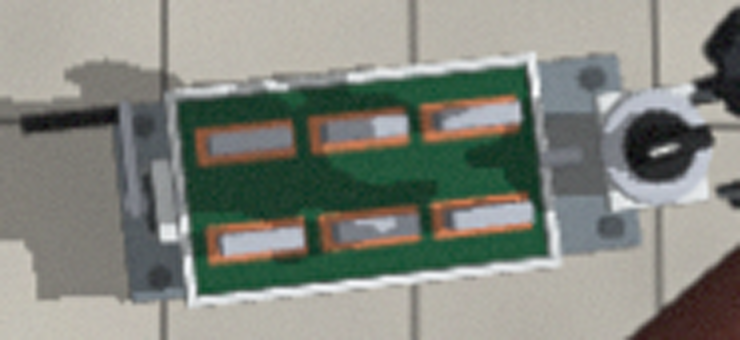

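View pics/k_d.png

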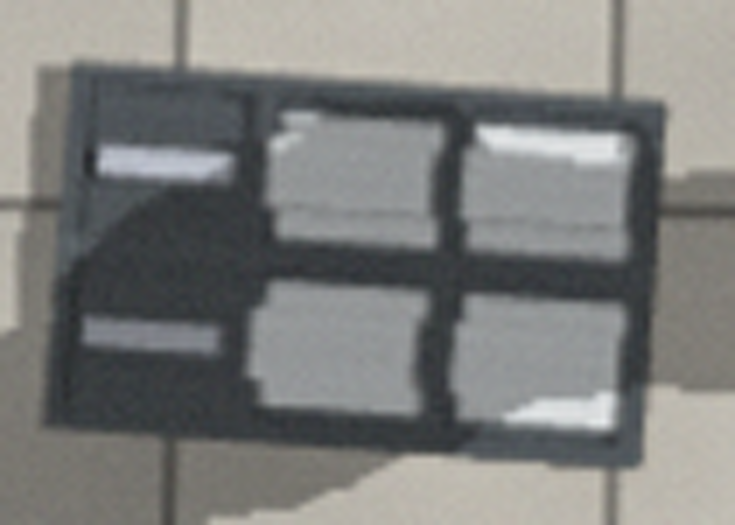

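View pics/k_s.png

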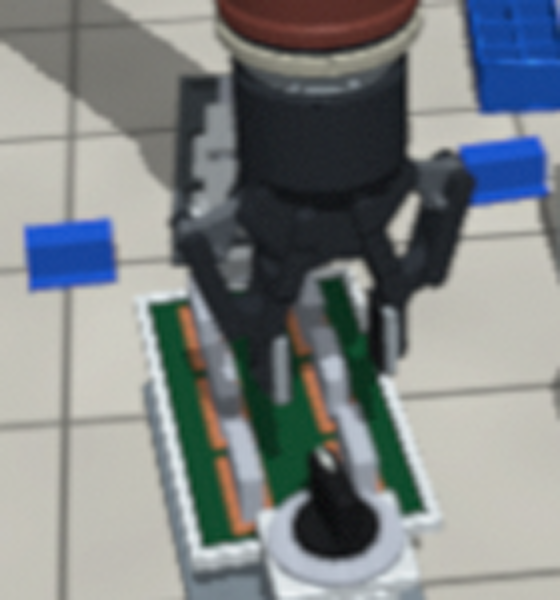

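```bash
cat >> h.py <<'E'
def capbox(c,yaw,zmid):
    P=[]
    for hx,z in((13,15),(23,-11)):
        P.append([[*(np.array(c)+rot(yaw)@np.array([sx*hx,sy*30])),zmid+z] for sx,sy in((-1,-1),(1,-1),(1,1),(-1,1))])
    return P
def railbox(i):
    x=(30,30,30,-30,-30,-30)[i]; y=(-70,0,70,-70,0,70)[i]
    return [[*fr(x+sx*6,y+sy*24),127] for sx,sy in((-1,-1),(1,-1),(1,1),(-1,1))]
def overlay(im,name,cam,quads,u0,v0,w,h,s):
    o=cv2.resize(im[v0:v0+h,u0:u0+w,::-1],None,fx=s,fy=s,interpolation=cv2.INTER_CUBIC)
    for q in quads:
        p=(proj(cam,q)-[u0,v0]+0.5)*s-0.5
        cv2.polylines(o,[np.round(p*16).astype(np.int32)],True,(0,0,255),1,cv2.LINE_AA,4)
    cv2.imwrite(f"pics/{name}.png",o)
E
python3 - <<'E'
from h import *
for cam,b1,b2 in(("top",(155,195,105,75,7),(265,195,185,85,4)),("side",(205,180,90,60,8),(200,240,100,80,7))):
    im=cv2.imread(f"pics/{'k' if cam=='top' else 'a'}_{cam}.png")[:,:,::-1]
    Q=sum([capbox(di(x,y),DY,27) for x in(-32,32) for y in(-72,0)],[])
    Q.append([[*di(x,y),21] for x,y in((-69,-112),(69,-112),(69,112),(-69,112))])
    overlay(im,"l_die_"+cam,cam,Q,*b1)
    im=cv2.imread(f"pics/k_{cam}.png")[:,:,::-1]
    overlay(im,"l_fr_"+cam,cam,[railbox(i) for i in range(6)],*b2)
E
```

```text
(no output)
```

View pics/l_die_top.png

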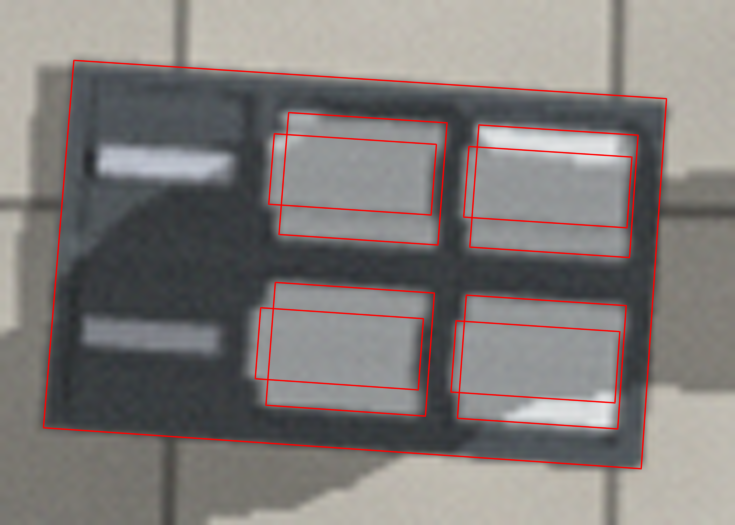

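View pics/l_fr_top.png

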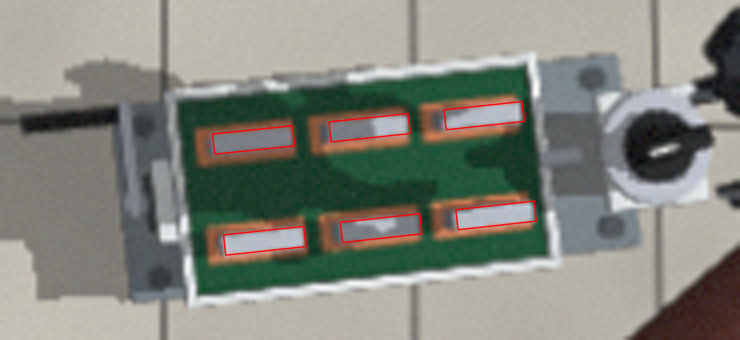

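View pics/l_die_side.png

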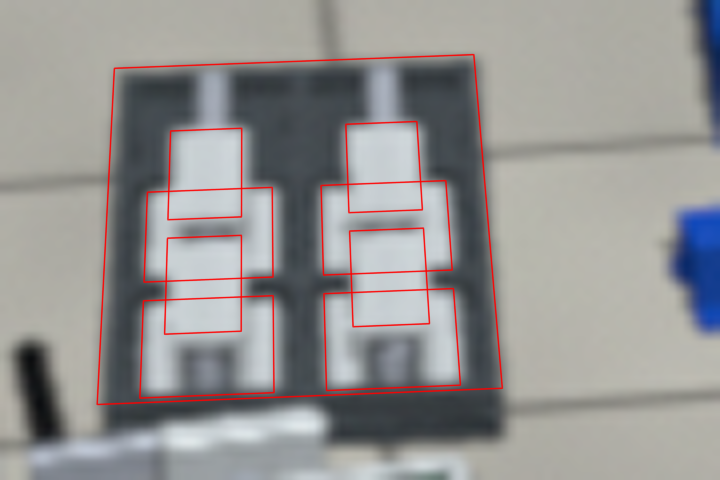

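View pics/l_fr_side.png

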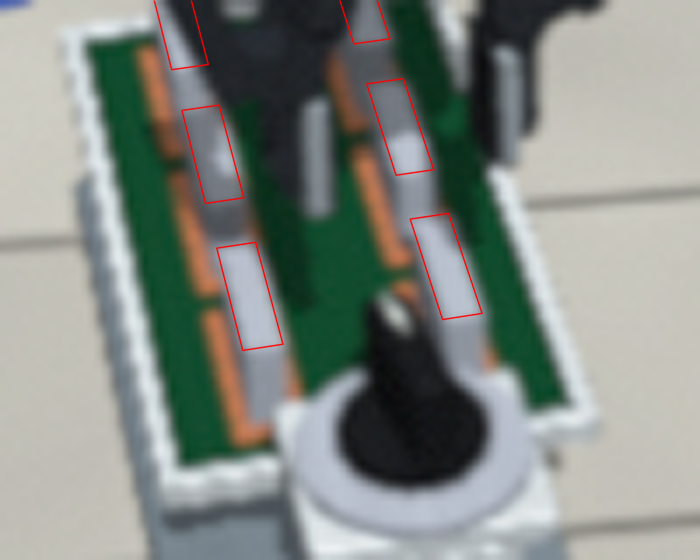

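```bash
cat > cap.py <<'E'
from h import *
ZP=40.5
def shots(tag):
    for n,b in(("top",(150,150,300,150,2.6)),("side",(190,160,140,150,4))): crop(eyes.snapshot(n),f"{tag}_{n}",*b)
def pick(xy,yaw,z=ZP,f=50):
    claw.move_gripper(42,f)
    p=monitor.current_eef_pos()
    if p[2]<195: robot.move_linear([p[0],p[1],200],None,v=200)
    robot.move_pose([*xy,110],quat(yaw)); st("above")
    robot.move_linear([*xy,z],quat(yaw),v=100); st("at")
    claw.move_gripper(15,f); st("grip")
    robot.move_linear([*xy,z+45],quat(yaw),v=80)
    robot.move_linear([*xy,205],quat(yaw),v=200); st("lift")
def over(xy,yaw,z=ZP):
    robot.move_pose([*xy,z+89+50],quat(yaw)); st("over rail")
def place(xy,yaw,z=ZP):
    zt=z+89
    robot.move_linear([*xy,zt+30],quat(yaw),v=80); F0=np.array(monitor.current_ft_force()); st("pre")
    for h in (25,20,15,10,6,4,3,2,1,0,-1,-2):
        robot.move_linear([*xy,zt+h],quat(yaw),v=40)
        F=np.array(monitor.current_ft_force())-F0
        if np.linalg.norm(F)>4: st("h%d dF %s"%(h,np.round(F,1)))
        if F[2]>8: break
    return h
def release():
    claw.move_gripper(37); robot.pause(0.2); st("rel")
    p=monitor.current_eef_pos()
    robot.move_linear([p[0],p[1],p[2]+35],None,v=80)
    robot.move_linear([p[0],p[1],205],None,v=200); st("up")
E
python3 - <<'E'
from cap import *
robot.move_pose([*di(-32,-72),205],quat(DY)); print(np.round(monitor.current_q(),2))
pick(di(-32,-72),DY)
over(fr(-30,-70),FY); print(np.round(monitor.current_q(),2))
shots("m")
E
```

```text
[-1.52  0.07  1.37  1.93 -0.07  1.2  -0.19]
above t38.5 pos [491.4  69.9 110.4] F [-0.1  0.   0.2] M [-0.03 -0.   -0.03] w42.0
at t39.4 pos [491.7  71.3  41.3] F [-0.1  0.2 -0.6] M [-0.05 -0.02  0.01] w41.9
grip t39.7 pos [491.8  71.4  41.4] F [-1.9  0.4  8.3] M [-0.02  0.45  0.05] w24.6
lift t41.1 pos [490.6  71.5 204.2] F [ 0.5 -0.6 -1.9] M [0.01 0.01 0.05] w24.5
over rail t42.6 pos [ 489.3 -310.7  179. ] F [ 0.3  0.5 -0.7] M [0.01 0.01 0.02] w24.9
[-0.33  0.36  1.02  1.77 -0.33  1.2   0.89]
```

View pics/m_side.png

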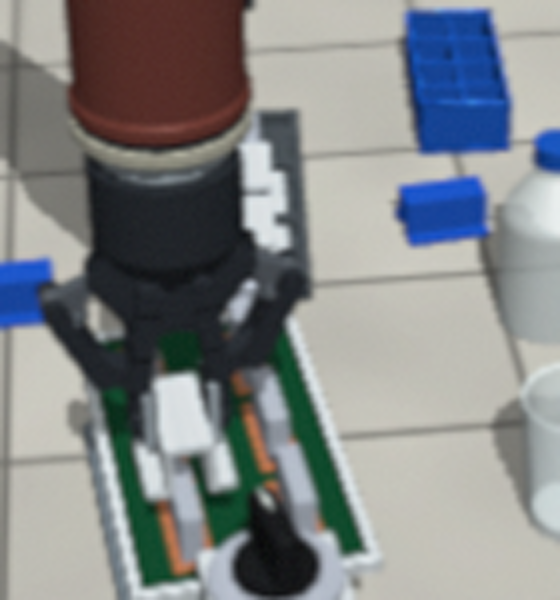

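View pics/m_top.png

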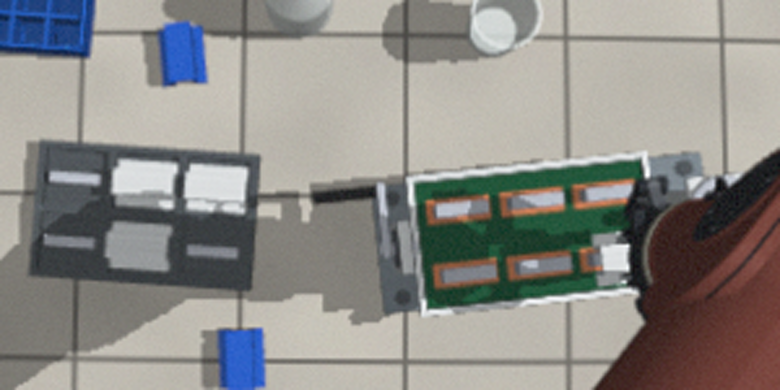

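```bash
python3 - <<'E'
from cap import *
h=place(fr(-30,-70),FY); print(h); shots("n")
E
```

```text
pre t43.1 pos [ 488.5 -311.5  158.8] F [-0.2  0.4 -0.8] M [0.04 0.01 0.03] w25.5
h0 dF [-4.2  1.   6.9] t45.7 pos [ 488.3 -311.9  129.8] F [-4.4  1.4  6.1] M [ 0.37  0.77 -0.02] w24.7
h-1 dF [-6.1  2.  10.1] t46.0 pos [ 487.8 -312.2  129. ] F [-6.3  2.4  9.3] M [0.47 1.36 0.01] w24.7
-1
```

View pics/n_side.png

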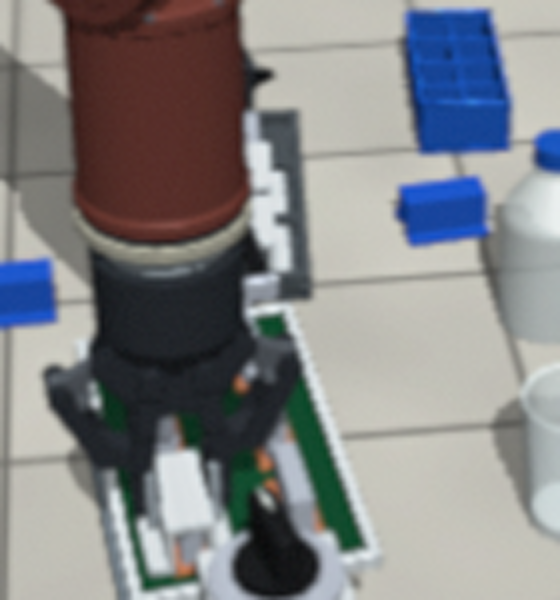

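```bash
cat >> cap.py <<'E'
def check(tag,placed):
    im=eyes.snapshot("top"); overlay(im,tag+"_top","top",sum([capbox(fr(*p),FY,116) for p in placed],[]),265,190,185,95,4)
    im2=eyes.snapshot("side"); overlay(im2,tag+"_side","side",sum([capbox(fr(*p),FY,116) for p in placed],[]),195,225,110,110,5)
    crop(im,tag+"_die",140,140,130,165,3.5)
E
python3 - <<'E'
from cap import *
release()
robot.move_pose([*di(32,-72),205],quat(DY))
check("o",[(-30,-70)]); st()
E
```

```text
rel t46.5 pos [ 488.8 -311.8  128.4] F [ 0.4 -0.1 -0.1] M [0.02 0.07 0.02] w37.0
up t47.5 pos [ 489.1 -311.8  205.4] F [ 0.7 -0.6 -0.9] M [ 0.03 -0.02  0.03] w37.2
 t49.0 pos [555.2  66.  205.1] F [-0.4 -0.3 -0.4] M [-0.01 -0.   -0.03] w37.4
```

View pics/o_side.png

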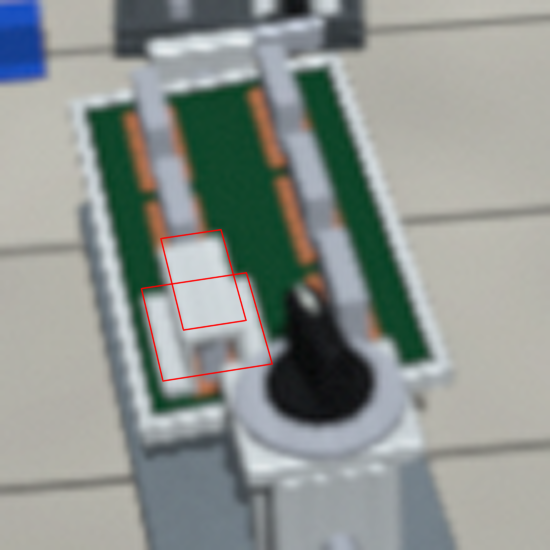

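View pics/o_top.png

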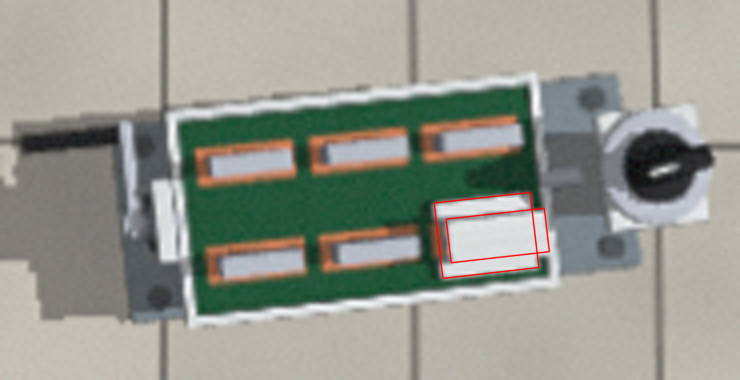

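View pics/o_die.png

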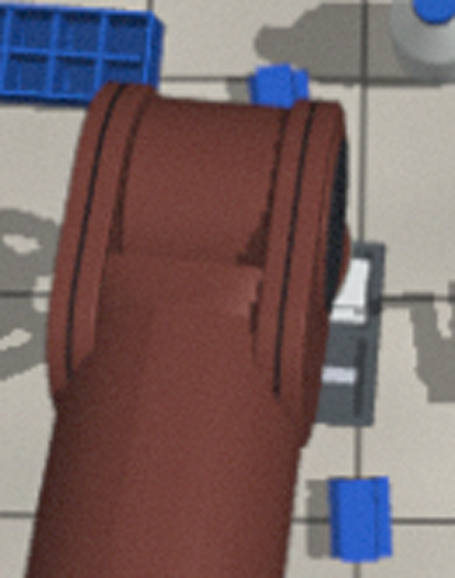

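```bash
python3 - <<'E'
from cap import *
pick(di(32,-72),DY)
over(fr(30,-70),FY)
h=place(fr(30,-70),FY); print(h); shots("p")
E
```

```text
above t49.7 pos [555.3  67.  110.6] F [-0.3  1.   0.6] M [-0.01 -0.02  0.04] w42.2
at t50.6 pos [555.5  67.5  40.9] F [ 0.2 -0.1  1.3] M [ 0.04 -0.   -0.02] w42.0
grip t50.8 pos [555.8  67.7  41.4] F [-1.4  0.1  6.6] M [-0.05  0.18  0.01] w24.8
lift t52.3 pos [554.4  67.9 203.9] F [-0.   0.9 -1.2] M [0.02 0.04 0.06] w24.4
over rail t53.7 pos [ 549.2 -303.6  179.1] F [-0.   1.6 -0.2] M [-0.01 -0.   -0.01] w24.8
pre t54.1 pos [ 548.3 -304.5  158.8] F [ 0.3 -0.3  0.2] M [-0.02  0.02 -0.01] w25.3
h1 dF [2.7 1.  4.9] t56.5 pos [ 549.4 -305.1  131.1] F [3.  0.7 5.1] M [ 0.16 -0.72  0.02] w25.1
h0 dF [4.7 1.6 6.2] t56.7 pos [ 549.8 -305.1  130.4] F [5.  1.3 6.4] M [ 0.29 -0.88  0.03] w25.0
h-1 dF [ 1.6  4.8 14.8] t57.0 pos [ 549.9 -305.1  130.2] F [ 1.9  4.5 15. ] M [ 0.85 -0.31 -0.03] w25.0
-1
```

View pics/p_side.png

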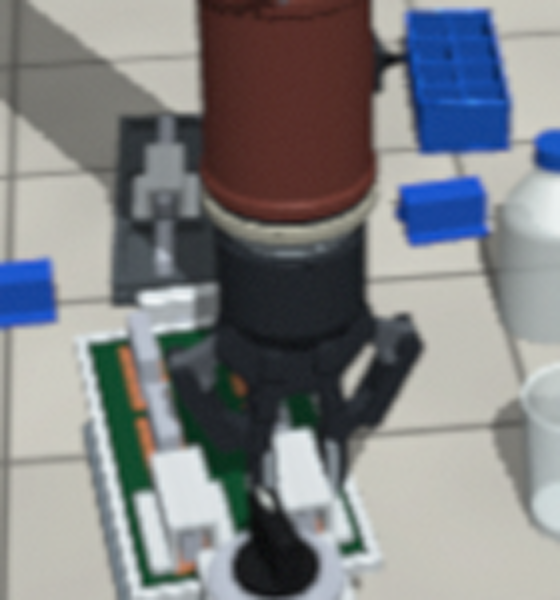

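View pics/p_top.png

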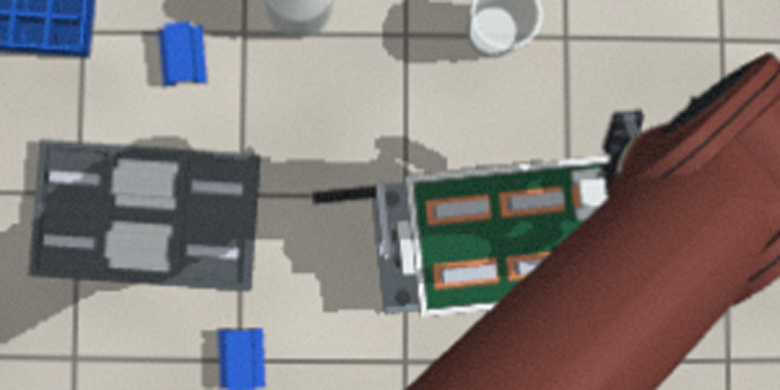

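```bash
python3 - <<'E'
from cap import *
release()
check("q",[(-30,-70),(30,-70)])
pick(di(-32,0),DY)
over(fr(-30,70),FY)
shots("r")
E
```

```text
rel t57.5 pos [ 548.1 -305.1  128.2] F [-0.2 -0.  -1.5] M [ 0.   -0.05  0.01] w37.3
up t58.5 pos [ 548.4 -305.3  205.5] F [-0.1  0.6 -0.7] M [ 0.04  0.06 -0.  ] w37.4
above t60.5 pos [495.7 142.  110.3] F [-0.1 -0.5  0.2] M [-0.04  0.04 -0.03] w41.8
at t61.3 pos [495.5 142.9  40.9] F [0.8 1.3 0.1] M [-0.03 -0.01 -0.02] w42.2
grip t61.6 pos [495.7 143.2  41.3] F [-0.6 -0.2  6.5] M [-0.14  0.16 -0.05] w24.9
lift t63.1 pos [494.4 143.3 204.1] F [ 0.6  0.6 -1.4] M [ 0.03 -0.01 -0.03] w24.9
over rail t64.3 pos [ 473.5 -171.4  179.2] F [1.4 0.4 0.3] M [0.06 0.04 0.05] w25.0
```

View pics/r_side.png

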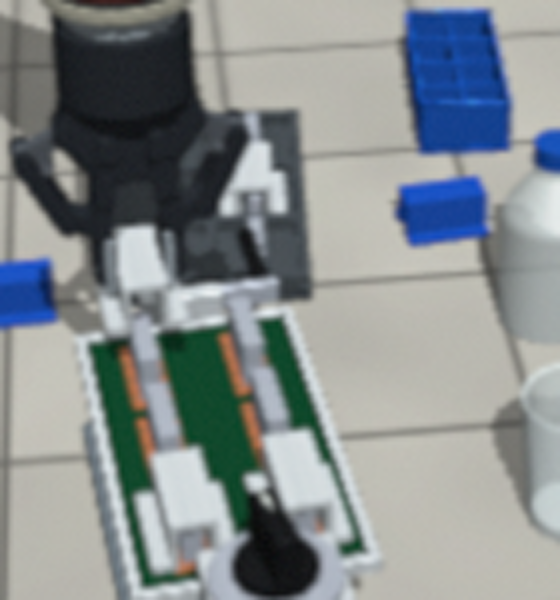

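View pics/r_top.png

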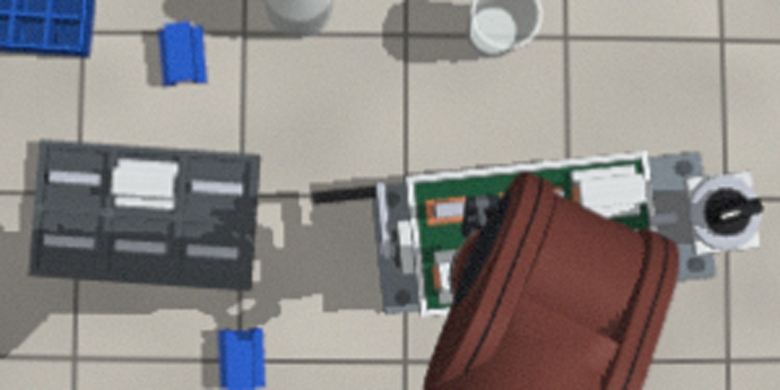

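View pics/q_side.png

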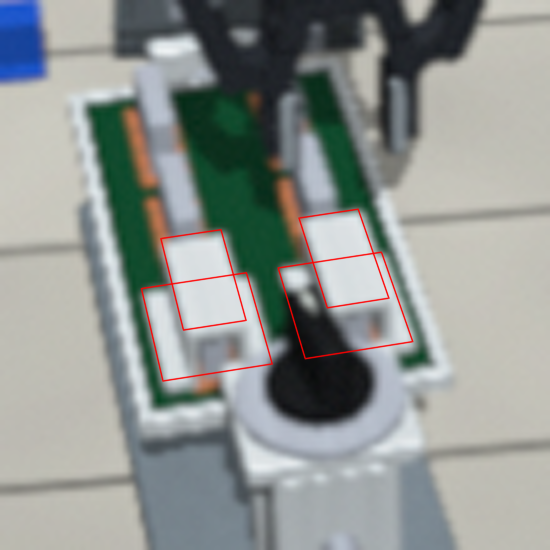

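Third cap is held above rail 5 and one cap remains in the die. I'll place it and fetch the last one.

```bash
python3 - <<'E'
from cap import *
h=place(fr(-30,70),FY); print(h)
shots("s0")
release()
E
```

```text
pre t64.8 pos [ 473.  -172.5  159.3] F [-0.3 -0.1 -1.2] M [-0.01 -0.04  0.04] w25.2
h0 dF [-3.9  0.9  6.8] t67.4 pos [ 472.7 -172.8  129.6] F [-4.2  0.7  5.6] M [0.16 0.77 0.04] w24.7
h-1 dF [-7.5  1.4 12.2] t67.6 pos [ 472.3 -172.9  128.7] F [-7.8  1.3 11. ] M [ 0.28  1.59 -0.03] w25.2
-1
rel t68.2 pos [ 473.2 -172.6  128.5] F [-0.3 -0.   0.1] M [ 0.02  0.01 -0.04] w37.0
up t69.1 pos [ 473.5 -172.3  205.1] F [0.1 0.1 0.3] M [-0.01  0.02 -0.06] w36.9
```

View pics/s0_side.png

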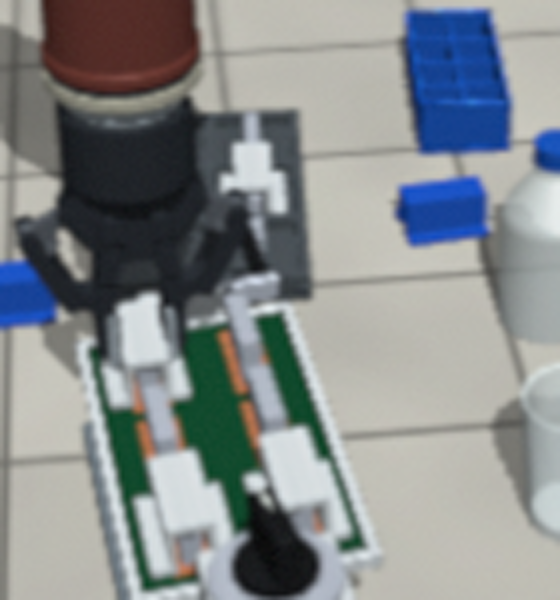

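View pics/s0_top.png

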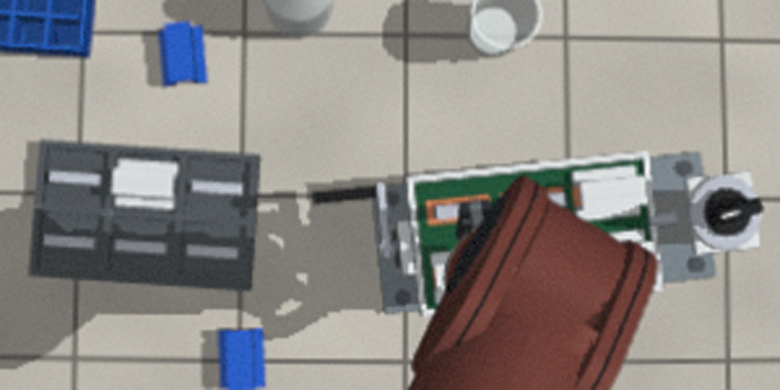

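```bash
python3 - <<'E'
from cap import *
pick(di(32,0),DY)
check("t",[(-30,-70),(30,-70),(-30,70)])
over(fr(30,70),FY)
shots("u")
E
```

```text
above t70.6 pos [559.3 137.6 110.7] F [ 1.2 -0.3  0.4] M [ 0.05  0.03 -0.03] w42.1
at t71.5 pos [559.3 139.4  40.9] F [0.1 0.7 0.9] M [-0.03  0.04  0.04] w41.7
grip t71.8 pos [559.6 139.7  41.4] F [-0.2  0.1  5. ] M [-0.05  0.11 -0.02] w25.1
lift t73.2 pos [558.3 139.7 203.8] F [-0.6  0.3 -0.6] M [ 0.02  0.01 -0.04] w24.7
over rail t74.5 pos [ 533.4 -164.6  179.2] F [-0.5  0.5 -1. ] M [ 0.09 -0.07  0.01] w25.1
```

View pics/t_top.png

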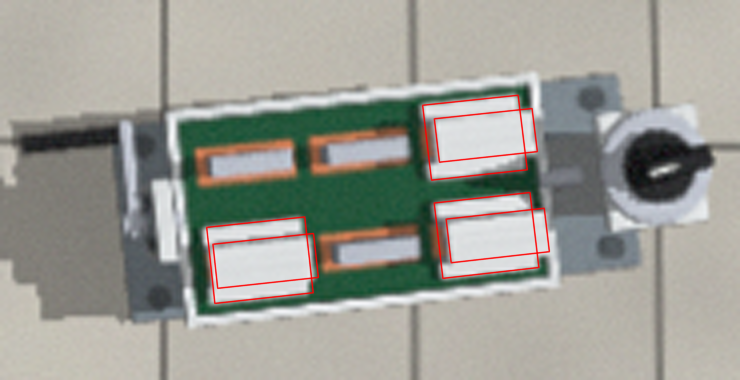

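View pics/u_side.png

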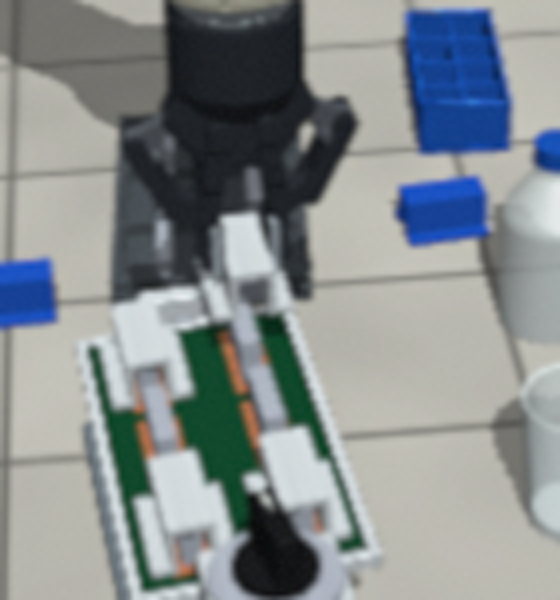

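```bash
python3 - <<'E'
from cap import *
h=place(fr(30,70),FY); print(h)
release()
p=monitor.current_eef_pos()
robot.move_pose([450,330,300],quat(DY)); st()
check("v",[(-30,-70),(30,-70),(-30,70),(30,70)])
for n in("top","side"):
    im=eyes.snapshot(n); cv2.imwrite(f"pics/w_{n}.png",im[:,:,::-1])
    for q in ["cap%d_mid"%i for i in range(6)]:
        print(n,q,[(round(d["conf"],2),[round(float(x)) for x in d["point"]]) for d in eyes.landmark_of(n,q)][:8])
E
```

```text
pre t75.0 pos [ 532.4 -165.8  158.8] F [-0.2 -0.3  0.2] M [-0.06  0.02  0.02] w24.6
h1 dF [4.4 1.  5.6] t77.3 pos [ 533.8 -165.9  131. ] F [4.1 0.7 5.8] M [ 0.21 -0.73  0.03] w25.0
h0 dF [5.1 2.7 6. ] t77.6 pos [ 534.3 -165.9  130.4] F [4.9 2.5 6.3] M [ 0.3  -0.91 -0.03] w24.9
h-1 dF [-0.1  4.9 17.5] t77.8 pos [ 534.4 -165.9  130.2] F [-0.3  4.6 17.7] M [ 0.75 -0.14 -0.01] w24.8
-1
rel t78.3 pos [ 532.5 -166.   128.2] F [-0.2 -0.2 -0.2] M [-0.01  0.02 -0.02] w37.1
up t79.3 pos [ 532.8 -166.   205.3] F [ 0.4  0.2 -0.4] M [-0.02  0.02 -0.05] w37.1
 t81.1 pos [450.6 328.8 299.8] F [ 0.3 -0.   0.5] M [-0.08  0.07 -0.02] w36.9
top cap0_mid [(0.65, [488, -311, 118])]
top cap1_mid [(0.83, [472, -171, 120])]
top cap2_mid []
top cap3_mid [(0.93, [386, 42, 14]), (0.63, [552, -305, 117]), (0.57, [695, 107, 17])]
top cap4_mid [(0.88, [535, -164, 112])]
top cap5_mid []
side cap0_mid [(0.77, [489, -316, 115])]
side cap1_mid [(0.94, [477, -168, 115])]
side cap2_mid [(0.4, [512, -238, 0])]
side cap3_mid [(0.86, [384, 44, 14]), (0.67, [689, 107, 16]), (0.54, [552, -304, 117]), (0.36, [469, -174, 130])]
side cap4_mid [(0.66, [534, -167, 119])]
side cap5_mid [(0.68, [730, 277, 0]), (0.39, [526, -407, 181])]
```

View pics/v_top.png

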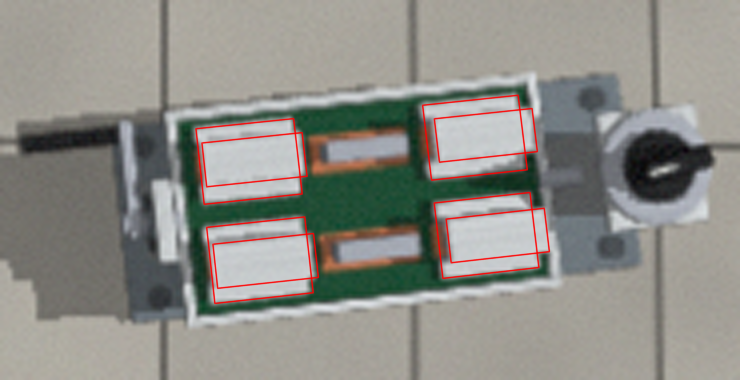

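View pics/v_side.png

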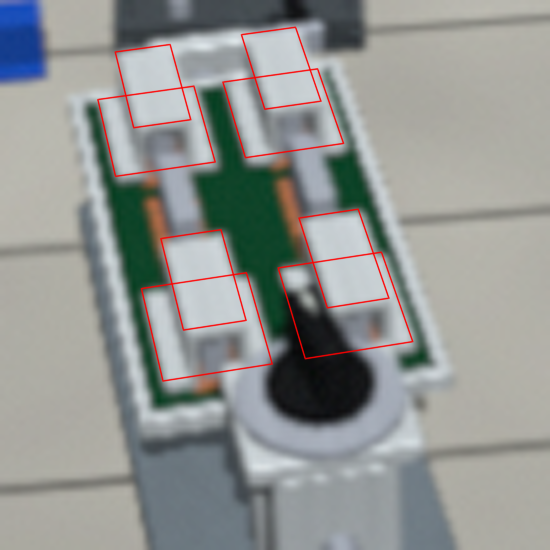

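View pics/w_side.png

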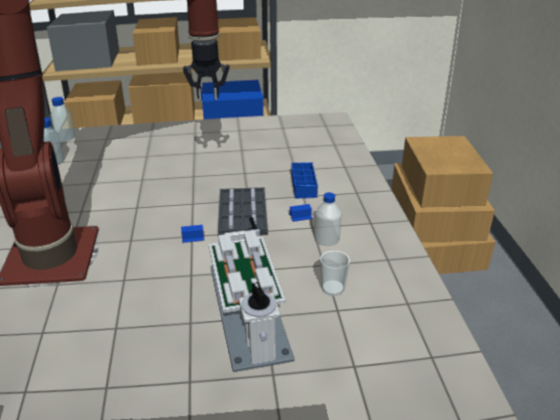

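View pics/w_top.png

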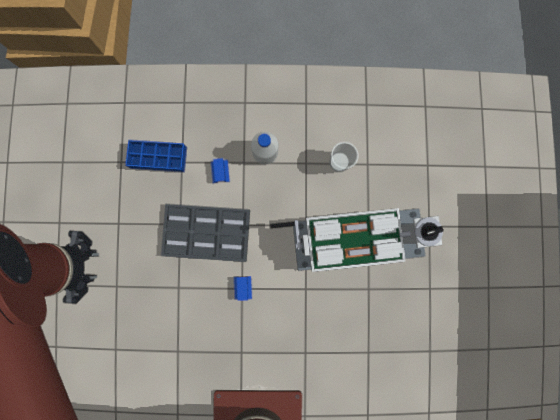

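```bash
python3 - <<'E'
from h import *
print(job.hand_in()); st()
E
```

```text
the job is handed in; nothing more can be done
None
the job is handed in; nothing more can be done
```

The job is done and handed in; the last reading before hand-in showed about 81 s on the clock.

- **Board:** I released the lock knob and cranked the board right over to its end stop. I then turned the knob back through its full 1.4 rad until it met its stop at about 1.4 N m. The last pictures show the board level with its rails up, and the knob bar standing as it did at the start.
- **Caps:** Four caps were in the die. Each now sits astride a rail of its own (rails 0, 2, 3 and 5), and contact was felt within 1 mm of the expected seating height on each. In the last pictures the die is empty and the caps are flat. They agree with my model of the rails to about 2 mm, and the networks agree to within about 5 mm.
- **Left alone:** The bottle, tube rack, beaker and both blue look-alikes show where they were at the start.

**Checks that disagreed:**
- My first pass along the crank arc fought the bar with nearly 40 N of wrist force, so I switched to correcting the path from the force reading. One further spike of about 24 N came near 2.7 rad.
- The top camera shows the caps about 1 to 2 mm further towards +y than my model. The rails look shifted the same way, so I put this down to calibration.

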